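# Refit the sprung roller in the kitchen roll holder

## Task

The washed roller of the kitchen roll holder is drying on its bamboo rest. Fit it back in the holder: put its sprung end into one end cup, squeeze it gently, never forcing it hard against its stop, far enough for the other end to pass into the facing cup, and let it spring out so that both ends sit fully home in the cups, then let go. Leave the other things on the shelf where they stand.

Things in the scene. Friction and masses are not known exactly. Their poses are not given: they have to be found in the camera images.
- roller_mid (a point): Centre of the white roller's thick barrel, 24 mm in diameter (the grasp), 112 mm long along this frame's y axis. From its -y end a fixed stub, 12 mm in diameter, sticks out 12 mm; from its +y end a sprung pin of the same diameter sticks out 32 mm when free: 156 mm from tip to tip. 0.11 to 0.18 kg. At first it lies level in the rest's V notches, its axis 50 mm above the shelf.
- stub_tip (a point): Centre of the end face of the fixed stub, on the roller's axis, 68 mm from roller_mid towards the roller's -y.
- plunger_tip (a point): Centre of the end face of the sprung pin, on the roller's axis; 88 mm from roller_mid towards the roller's +y when free. It moves in with the pin.
- plunger: The sprung pin, 12 mm in diameter, along the roller's y axis; its origin is at roller_mid while it is free and slides with the pin towards the roller's -y, by up to 21 mm at its stop. The spring needs 4 N to start moving and 0.4 N more for each mm (about 11 N at 17 mm); pushing past the stop strains it. In the fitted roller the pin is pushed in by about 6 mm.
- holder: Fixed wooden base board of the roll holder, 90 x 230 x 12 mm, long along its y axis; origin at the centre of its underside, z up. On its rail a fixed steel U bracket has two upright arms facing each other along y, 28 mm wide, tops at z = 99 mm, each with a round end cup open towards the other arm. The bracket's foot between the arms is 26 mm high.
- cup_line (a point): Point 85 mm above the board's middle; the axis of both cups runs through it, along the board's y. Cups: inner diameter 20, outer 28, 7 mm deep, floors 150 mm apart, arm 5 mm thick behind. The bracket is clipped on so that the middle between the cups is up to 16 mm to either side (y) of this point, not measured: feel or look. Either end may go in either cup; fitted, the roller's axis is 4 mm lower.
- rest: Fixed bamboo drying rest on which the roller lies: base board 70 x 130 x 10 mm, origin at the centre of its underside, y along the roller. Two 8 mm thick V-notched posts stand at y = -46 and +46 mm and reach up to about z = 51 mm; the barrel is free between them.
- cup: Purple sippy cup with a closed flip-top lid, 72 mm in diameter, 125 mm high, loose; origin at the centre of its underside. Bystander.
- jar: Empty open glass jar, 80 mm in diameter, 120 mm high, loose; origin at the centre of its underside. Bystander.
- organiser: Round green plastic pill organiser, 84 mm in diameter, 24 mm high, loose; origin at the centre of its underside. Bystander.
- pot_lid: Small steel pot lid, 120 mm in diameter, 35 mm high with its black knob, loose, lying rim down; origin at the centre of its underside. Bystander.
There are look-alikes about, which are no part of the job. There is more than one size of the part that bears roller_mid; the job needs the middle-sized. Of the things shaped like the holder, the wooden one is meant.

How it is judged (in metres and radians):
At the end, for the whole second after the job is handed in: The roller is at rest with both ends fully home in the cups: both tips 77 to 90 mm above the shelf and within 6 mm of the board's middle line, the barrel's middle within 32 mm of the board's centre from above, the pin pushed in by 3 to 9 mm (tip 79 to 85 mm from roller_mid) (z of stub_tip in the frame of holder between 0.077 and 0.09 m and z of plunger_tip in the frame of holder between 0.077 and 0.09 m and x of stub_tip in the frame of holder between -0.006 and 0.006 m and x of plunger_tip in the frame of holder between -0.006 and 0.006 m and horizontal distance between roller_mid and holder below 0.032 m and distance between plunger_tip and roller_mid between 0.079 and 0.085 m and linear speed of roller below 0.02 m/s); the robot touches nothing.
It fails at once if the sprung pin is forced, with over 30 N on it (contact force between plunger and anything else above 30 N).
It fails at once if the sippy cup is shoved (over 20 mm) or tipped (distance of cup from where it was at the start of the episode above 0.02 m or angle between cup's own z axis and vertical above 0.4 rad).
It fails at once if the jar is shoved (over 20 mm) or tipped (distance of jar from where it was at the start of the episode above 0.02 m or angle between jar's own z axis and vertical above 0.4 rad).
It fails at once if the pill organiser is shoved (over 20 mm) (distance of organiser from where it was at the start of the episode above 0.02 m).
It fails at once if the pot lid is shoved (over 20 mm) (distance of pot_lid from where it was at the start of the episode above 0.02 m).
It also fails if it takes over 48 s, if anything falls off the work surface, if the arm or the gripper's body presses on something with over 40 N, if the wrist force passes 120 N, or if a joint passes its speed limit or range.

## Robot

A 6-joint arm with a two-finger parallel gripper is mounted at the origin on the work surface. World frame = base frame: x ahead of the robot, y to its left, z up, the work surface at z = 0. Lengths are in mm, angles in degrees, forces in N, time in s.
With the tool pointing down it reaches from about 300 to 850 mm from the base axis. Payload 4.2 kg.
Tool frame: the origin (TCP) lies at the very end of the fingers, on their centre line; the grasp point (between the pads) lies 19 mm behind it (env.grasp_offset is the distance from the TCP to the grasp point, in mm); z points along the fingers, y is the line along which they close (so a half turn about z gives the same grasp; the last joint's range is limited). The gripper opens to 91 mm and grips with 3 to 60 N. Pads are 32 mm wide; open, the fingers measure 118 mm over their backs; the gripper's body (76 mm by 178 mm) begins 60 mm behind the grasp point.
Start: joints at [70.531, 18.312, 89.639, -0, 72.044, -1.146], TCP at [180.769, 545.862, 213.976] pointing down, gripper open.
Joint ranges: [-177.97, 177.97], [-48.28, 115.42], [12.27, 149.76], [-77.06, 257.06], [2.81, 150.46], [-146.56, 146.56]. Speed limits (degrees/s): [147.25, 147.25, 180, 180, 180, 180].

## Interface

Orientations are given as [roll, pitch, yaw] about the fixed x, y, z axes, in that order (R = Rz(yaw) Ry(pitch) Rx(roll)).
In Python, from workcell import env gives the robot as it stands. The module is installed in compiled form; this text tells all that it offers.
- The arm moves only by the tool send_rows, never from a script. Its argument "motion" is a list of rows, each an object of numbers: "tx", "ty", "tz": the shift along the tool's x, y, z in units of 500 mm (1.0 is 500 mm); "rx", "ry", "rz": the turn, a rotation vector about the tool's x, y, z in units of 30 degrees (1.0 is 30 degrees); "gripper": the closure, from -1 (fully open) to 1 (shut). In form: [{"tx": .., "ty": .., "tz": .., "rx": .., "ry": .., "rz": .., "gripper": ..}, ...]. A call has 1 to 12 rows; each row shifts and turns the commanded pose from where the row before left it, along the tool's axes as they then stand; what a row does not reach is not made up. A row lasts 1/8 s, in which the tool goes at most 62.5 mm and 10.7 degrees, less where a joint would pass 70% of its speed; a pose out of reach is approached as far as the arm can. A call with a number of a shift or a turn outside -1 to 1 is refused whole. A call with a gripper value outside its range is refused whole. The fingers move at their own pace and stop on an object; "grip_force" is the grip in N (left out, the last holds). Time passes only in rows, so rows that do not move let the fingers close. It gives the time, the measured TCP pose, the force, the opening and the grip force at its end, in the units of the state.
- env.state(): the state, without advancing time (a new reading comes with each control period).
- env.grab_frame(name): name is "side" or "top"; returns a dict with "frame" (480x640x3 uint8, red, green, blue), "vertical_fov" (degrees; the focal length in pixels is half the picture's height over the tangent of half this angle, whatever the lens; pixels are square), "cx", "cy" (the principal point, pixels), "rvec" (rotation vector, rad) and "tvec" (3), from world to camera coordinates, as OpenCV has them. Camera axes: x right, y down, z forward; pixel columns grow to the right and rows downward; lengths in mm; the calibration is good to about 2 mm. A picture is of the moment at which its call begins. There is no depth.
- env.job_done(): hands the job in; it is judged then, once.
The state is a dict: "time_s": time; "qpos": joint angles; "qvel": joint speeds; "effort": joint torques, N m; "ee_pos": TCP position; "ee_rot": TCP orientation; "force": force on the tool from outside, world axes, zero at the start; "torque": the same for the moment, N m; "gripper_width": finger opening in mm; "gripper_force": force on a finger pad.
Only numpy, scipy, OpenCV 4.12 (cv2) and the standard library are available. Lean on these libraries where they do the work, as an engineer would, in place of code of your own. Each camera call takes 0.05 s, during which the arm holds its last target. There are 200 camera calls.

## Working session

There is one attempt and no reset: what is moved stays moved. The work goes in short steps, Python scripts to look and compute and a tool call to move; the robot and the scene stay as the last step left them, time stands still between calls to the robot, and variables do not carry over. Pictures are saved under pics/ and viewed, at most 10 in all, crops included, and the job is handed in when it is done.

Besides the shell and the picture viewer there is one more tool, called after ">>>" as name(argument=value, ...) on one line, values as JSON. send_rows: Moves the arm, as the interface text tells. Shifts and turns lie within -1 to 1; 1 stands for 500 mm of shift or 30 degrees of turn. Its arguments: {"type":"object","properties":{"motion":{"type":"array"},"grip_force":{"type":"number"}},"required":["motion"]}

```bash
mkdir -p pics
cat > h.py <<'E'
import numpy as np, cv2
from workcell import env
def grab(n,save=None):
    f=env.grab_frame(n)
    if save: cv2.imwrite(save,cv2.cvtColor(f["frame"],cv2.COLOR_RGB2BGR))
    R=cv2.Rodrigues(np.array(f["rvec"],float))[0];t=np.array(f["tvec"],float).ravel()
    fl=240/np.tan(np.radians(f["vertical_fov"])/2)
    return dict(im=f["frame"],R=R,t=t,f=fl,cx=f["cx"],cy=f["cy"],C=-R.T@t)
def ray(c,p): 
    d=c["R"].T@np.array([(p[0]-c["cx"])/c["f"],(p[1]-c["cy"])/c["f"],1]);return d/np.linalg.norm(d)
def onz(c,p,z): d=ray(c,p);return c["C"]+d*(z-c["C"][2])/d[2]
def proj(c,P): q=c["R"]@np.array(P,float)+c["t"];return np.array([c["cx"],c["cy"]])+c["f"]*q[:2]/q[2]
def tri(c1,p1,c2,p2):
    A=0;b=0
    for c,p in((c1,p1),(c2,p2)):
        d=ray(c,p);M=np.eye(3)-np.outer(d,d);A=A+M;b=b+M@c["C"]
    X=np.linalg.solve(A,b);return X
E
python3 -c "
from h import *
for n in('top','side'):
    c=grab(n,'pics/%s0.png'%n);print(n,c['C'],c['f'],c['cx'],c['cy'],c['R'])
print(env.state(),env.grasp_offset)"
```

```text
top [ 376.31642146   46.84837212 1580.6746634 ] 616.0011202330712 318.1950973322385 233.51043378308054 [[-0.01377228 -0.99986214  0.00927456]
 [-0.99491808  0.01277776 -0.09987368]
 [ 0.0997414  -0.01060292 -0.9949569 ]]
side [ 424.41302149 -682.68627778  660.8901049 ] 436.7764543498128 324.1670766292068 240.09805550007974 [[ 0.99614452 -0.08553273  0.0194997 ]
 [-0.03875973 -0.62851167 -0.7768338 ]
 [ 0.0787005   0.77308294 -0.62940369]]
{'time_s': 0.1, 'qpos': array([ 7.05285554e+01,  1.83459024e+01,  8.97000200e+01,  1.10790395e-03,
        7.20450365e+01, -1.14495592e+00]), 'qvel': array([-0.05504651, -0.09067676, -0.03919866, -0.01067229, -0.05689387,
       -0.11713789]), 'effort': array([ 1.16077594e-03, -4.13337636e+01, -2.32511687e+01,  7.30623049e-02,
        4.22214798e-02, -5.84295594e-05]), 'ee_pos': array([180.62689551, 545.4017982 , 213.22108371]), 'ee_rot': array([-1.79909080e+02, -2.87072754e-03,  1.61673167e+02]), 'force': array([-0.20371916, -0.04387992, -0.22465386]), 'torque': array([-0.02382823, -0.00957465,  0.04432316]), 'gripper_force': 0.0, 'gripper_width': 91.268493370518} 18.8
```

View pics/top0.png

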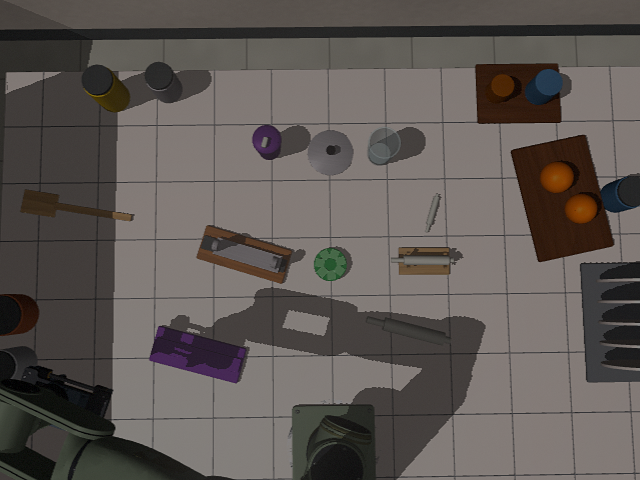

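View pics/side0.png

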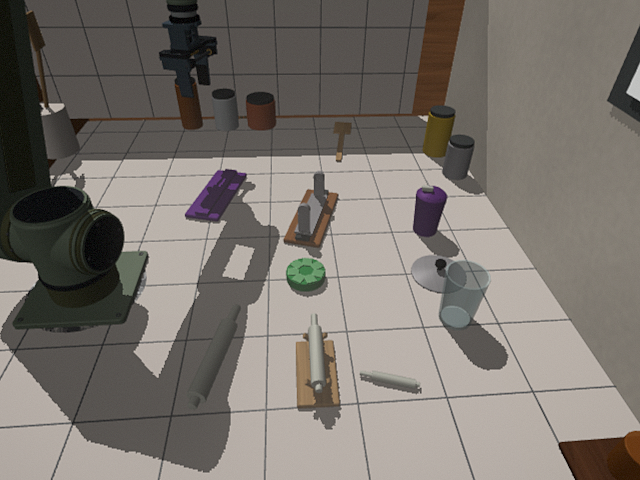

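Top view: the wooden holder is at about (245,253), the middle-sized roller on the rest at (425,260), and the large and small look-alikes lie on the shelf. I'll make enlarged crops next.

```bash
python3 -c "
from h import *
t=cv2.imread('pics/top0.png');s=cv2.imread('pics/side0.png')
def crop(i,x,y,w,h): return cv2.resize(i[y:y+h,x:x+w],(400,300),interpolation=cv2.INTER_CUBIC)
a=np.hstack([crop(t,190,212,112,84),crop(t,382,232,80,60)])
b=np.hstack([crop(s,260,165,112,84),crop(s,252,310,136,102)])
cv2.imwrite('pics/crop0.png',cv2.convertScaleAbs(np.vstack([a,b]),alpha=1.4))"
```

```text
(no output)
```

View pics/crop0.png

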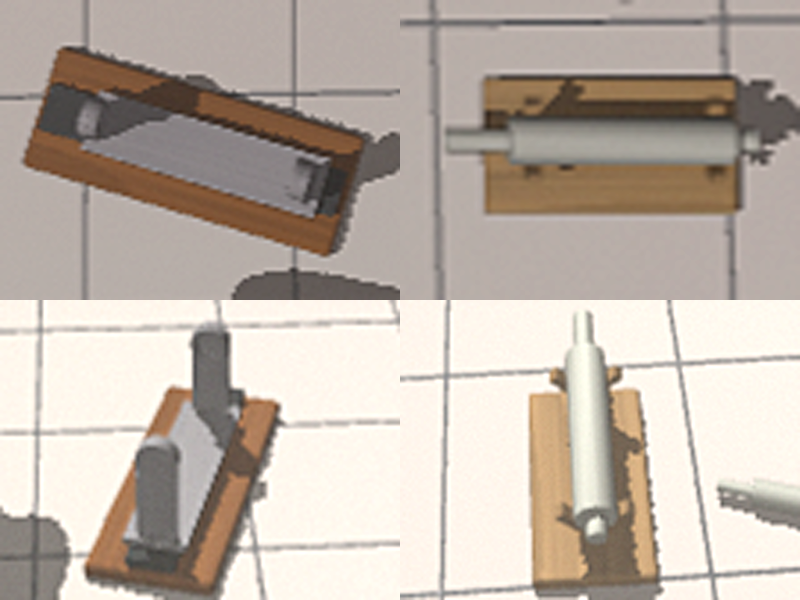

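Crops: the thin sprung pin points left in the top view (world +y), the stub to -y. The bracket arms are visible at side pixels (305,203) and (319,171). Next I measure.

```bash
cat > m.py <<'E'
from h import *
T=grab('top');S=grab('side')
hsv=cv2.cvtColor(T['im'],cv2.COLOR_RGB2HSV)
# board corners
m=np.zeros((480,640),np.uint8);sub=hsv[215:295,190:302]
m[215:295,190:302]=((sub[...,1]>90)&(sub[...,0]<20)).astype(np.uint8)*255
pts=cv2.findNonZero(m);r=cv2.minAreaRect(cv2.convexHull(pts));bx=cv2.boxPoints(r)
W=np.array([onz(T,p,10)[:2] for p in bx]);print('holder corners px',bx.round(1).tolist(),'\n',W.round(1))
L=[np.linalg.norm(W[i]-W[(i+1)%4]) for i in range(4)];print('sides',np.round(L,1))
k=int(np.argmax(L[:2]));d=W[(k+1)%4]-W[k]; d/=np.linalg.norm(d); d=d if d[1]>0 else -d
c=W.mean(0);print('holder c',c.round(1),'ydir',d.round(4),'ang',np.degrees(np.arctan2(d[1],d[0])))
# arm apexes from the side view, z=99
for p in((304.8,203.4),(319.1,171.4)):
    P=onz(S,p,99)[:2]-c;print('apex along',(P@d).round(1),'across',(P@[d[1],-d[0]]).round(1))
# roller: bright low saturation
for cam,(x0,x1,y0,y1) in((T,(385,462,245,275)),(S,(300,335,310,398))):
    s=cv2.cvtColor(cam['im'],cv2.COLOR_RGB2HSV)[y0:y1,x0:x1]
    print(s[(y1-y0)//2,::4].tolist() if cam is T else s[::6,16].tolist())
for y in range(250,272,2): print(y,T['im'][y,388:460:5].tolist()[0:4])
E
python3 m.py
```

```text
holder corners px [[195.89999389648438, 257.79998779296875], [205.89999389648438, 224.39999389648438], [291.6000061035156, 250.10000610351562], [281.6000061035156, 283.5]] 
 [[475.7 342.6]
 [561.  317.5]
 [492.1  98.7]
 [407.4 124.9]]
sides [ 88.9 229.4  88.7 228.1]
holder c [484.1 220.9] ydir [0.3003 0.9539] ang 72.5255711063488
apex along -81.5 across 2.5
apex along 66.5 across 1.6
[[11, 21, 132], [0, 11, 91], [23, 19, 123], [23, 17, 123], [20, 19, 124], [18, 21, 124], [20, 19, 122], [23, 17, 122], [20, 19, 122], [23, 17, 122], [17, 19, 121], [19, 17, 120], [23, 19, 119], [19, 17, 119], [20, 19, 118], [20, 19, 118], [25, 17, 91], [19, 19, 109], [7, 24, 94], [11, 21, 132]]
[[16, 23, 187], [18, 22, 117], [26, 17, 117], [25, 18, 167], [30, 17, 169], [30, 16, 174], [28, 17, 176], [30, 16, 172], [30, 17, 175], [23, 17, 175], [32, 19, 172], [25, 19, 171], [21, 21, 86], [28, 17, 179], [13, 72, 82]]
250 [[106, 101, 99], [131, 123, 120], [109, 97, 87], [108, 85, 59]]
252 [[107, 102, 100], [132, 125, 120], [108, 97, 89], [102, 80, 56]]
254 [[97, 92, 89], [131, 124, 121], [97, 91, 86], [74, 59, 41]]
256 [[118, 112, 108], [134, 127, 123], [98, 90, 85], [68, 61, 54]]
258 [[119, 113, 109], [83, 80, 76], [82, 79, 76], [81, 79, 75]]
260 [[116, 111, 107], [123, 121, 114], [124, 121, 115], [117, 115, 109]]
262 [[118, 112, 109], [96, 91, 87], [71, 66, 58], [84, 78, 71]]
264 [[117, 111, 108], [133, 125, 122], [104, 93, 85], [102, 84, 64]]
266 [[121, 115, 112], [131, 124, 120], [124, 114, 110], [100, 78, 56]]
268 [[120, 114, 111], [131, 124, 120], [123, 115, 110], [104, 83, 59]]
270 [[120, 115, 110], [131, 123, 120], [124, 114, 110], [104, 82, 57]]
```

```bash
cat > m2.py <<'E'
from h import *
T=grab('top');S=grab('side')
# roller in top view: low-saturation pixels against bamboo, columns over the barrel
h=cv2.cvtColor(T['im'],cv2.COLOR_RGB2HSV)
P=[]
for x in range(408,447):
    ys=[y for y in range(250,270) if h[y,x,1]<45 and h[y,x,2]>85]
    if len(ys)>4: P.append((x,np.mean(ys)))
P=np.array(P);k=np.polyfit(P[:,0],P[:,1],1);print('row fit',k,len(P),np.std(P[:,1]-np.polyval(k,P[:,0])))
g=cv2.cvtColor(T['im'],cv2.COLOR_RGB2GRAY)
print('mid row',g[260,386:460].tolist());print('upper edge row',g[257,386:460].tolist())
for x in (391.2,404.2,450,454.5):
    print(x,onz(T,(x,np.polyval(k,x)),50).round(1))
a,b=[onz(T,(x,np.polyval(k,x)),56)[:2] for x in(404,450)];d=a-b;print('roller ang',np.degrees(np.arctan2(d[1],d[0])),np.linalg.norm(d),(a+b)/2)
# holder: project expected rim/arm points
c=np.array([484.1,220.9]);d=np.array([.3003,.9539]);n=np.array([d[1],-d[0]])
def H(x,y,z): return [*(c+n*x+d*y),z]
t=cv2.resize(T['im'][212:296,190:302],(800,600),interpolation=cv2.INTER_CUBIC)
s=cv2.resize(S['im'][165:249,270:354],(600,600),interpolation=cv2.INTER_CUBIC)
o=-13.5
for im,cam,x0,y0,f in((t,T,190,212,800/112),(s,S,270,165,600/84)):
    for u in(-80,-68,68,80):
        for x in(-14,14):
            q=(proj(cam,H(x,u+o,85))-[x0,y0]+.5)*f;cv2.circle(im,tuple(int(v) for v in q),3,(255,0,0) if abs(u)>70 else (0,0,255),-1)
        q=(proj(cam,H(0,u+o,99))-[x0,y0]+.5)*f;cv2.circle(im,tuple(int(v) for v in q),3,(255,0,0) if abs(u)>70 else (0,0,255),-1)
cv2.imwrite('pics/ov.png',cv2.convertScaleAbs(cv2.cvtColor(np.hstack([cv2.resize(t,(440,330)),cv2.resize(s,(330,330))]),cv2.COLOR_RGB2BGR),alpha=1.5))
cv2.imwrite('pics/ovt.png',cv2.convertScaleAbs(t[...,::-1],alpha=1.6));cv2.imwrite('pics/ovs.png',s[...,::-1])
E
python3 m2.py
```

```text
row fit [6.57894737e-03 2.57665148e+02] 39 0.13964636516841447
mid row [125, 127, 113, 88, 124, 110, 120, 119, 121, 121, 120, 122, 122, 121, 122, 121, 122, 115, 105, 120, 118, 118, 119, 119, 119, 119, 119, 118, 119, 120, 119, 120, 120, 120, 119, 120, 120, 118, 118, 118, 117, 118, 118, 117, 117, 117, 117, 117, 116, 117, 115, 116, 116, 116, 116, 115, 115, 114, 115, 114, 113, 115, 112, 87, 84, 123, 122, 107, 58, 59, 58, 89, 130, 129]
upper edge row [126, 128, 113, 87, 124, 103, 104, 104, 104, 104, 104, 99, 67, 33, 42, 40, 41, 59, 93, 97, 97, 97, 97, 96, 95, 96, 94, 94, 94, 94, 92, 93, 93, 94, 91, 92, 92, 91, 91, 91, 90, 90, 89, 90, 89, 89, 87, 89, 88, 87, 86, 88, 86, 86, 85, 87, 85, 85, 85, 83, 86, 84, 80, 64, 53, 52, 56, 62, 64, 61, 63, 63, 64, 60]
391.2 [ 460.6 -150.3   50. ]
404.2 [ 459.9 -182.7   50. ]
450 [ 457.7 -296.9   50. ]
454.5 [ 457.4 -308.1   50. ]
roller ang 88.86420898163537 114.30005635023167 [ 458.47034626 -238.40976444]
```

View pics/ovt.png

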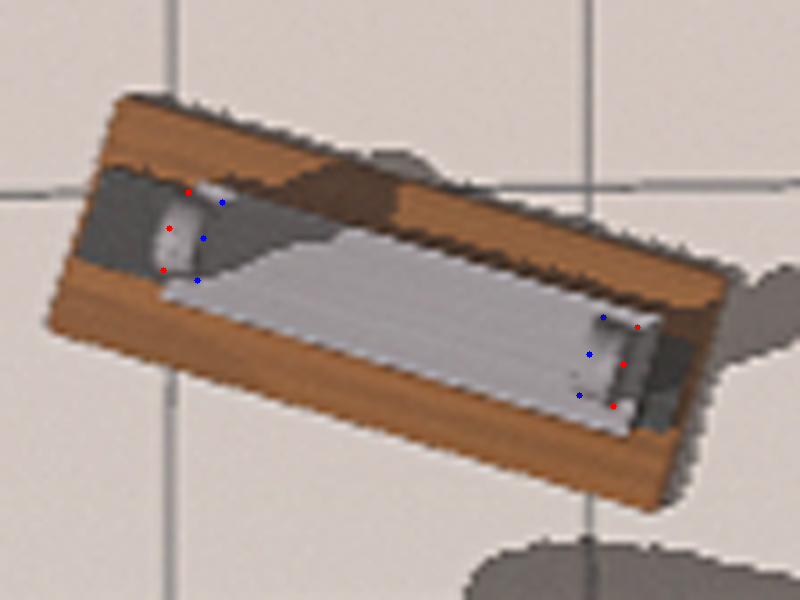

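View pics/ovs.png

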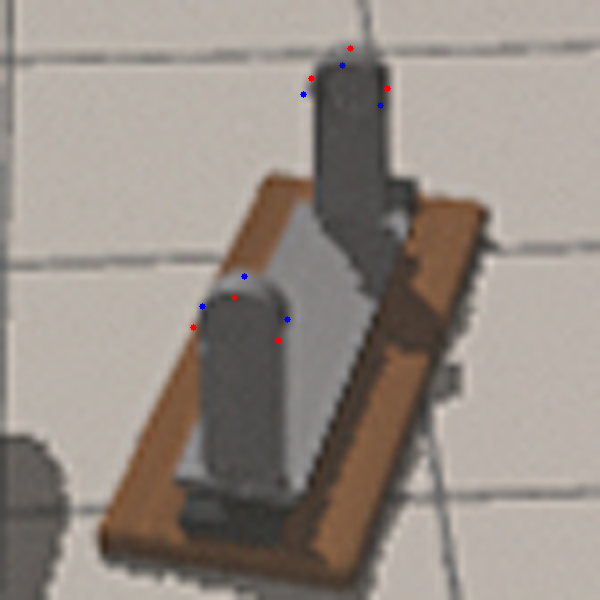

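The overlay matches both arms to within about 2 mm, which puts the bracket middle at about -12.5 mm along the board. The roller middle is at about (459,-239) with its axis at 88.9°. Moving to it.

>>> send_rows(motion=[{"rz": 0.303, "gripper": -1}, {"rz": 0.303, "gripper": -1}, {"rz": 0.303, "gripper": -1}, {"rz": 0.303, "gripper": -1}, {"rz": 0.303, "gripper": -1}, {"rz": 0.303, "gripper": -1}, {"rz": 0.303, "gripper": -1}, {"rz": 0.303, "gripper": -1}, {"ty": 0.11, "gripper": -1}, {"ty": 0.11, "gripper": -1}, {"ty": 0.11, "gripper": -1}, {"ty": 0.11, "gripper": -1}])

```text
invalid input at $.motion[0]: expected keys tx, ty, tz, rx, ry, rz, gripper
```

>>> send_rows(motion=[{"tx": -0.11, "ty": 0.01, "gripper": -1}, {"tx": -0.11, "ty": 0.01, "gripper": -1}, {"tx": -0.11, "ty": 0.01, "gripper": -1}, {"tx": -0.11, "ty": 0.01, "gripper": -1}, {"tx": -0.11, "ty": 0.01, "gripper": -1}, {"tx": -0.11, "ty": 0.01, "gripper": -1}, {"tx": -0.11, "ty": 0.01, "gripper": -1}, {"tx": -0.11, "ty": 0.01, "gripper": -1}, {"tx": -0.11, "ty": 0.01, "gripper": -1}, {"tx": -0.11, "ty": 0.01, "gripper": -1}, {"tx": -0.11, "ty": 0.01, "gripper": -1}, {"tx": -0.11, "ty": 0.01, "gripper": -1}])

```text
invalid input at $.motion[0]: expected keys tx, ty, tz, rx, ry, rz, gripper
```

All keys are needed in every row.

>>> send_rows(motion=[{"tx": 0, "ty": 0, "tz": 0, "rx": 0, "ry": 0, "rz": 0.303, "gripper": -1}, {"tx": 0, "ty": 0, "tz": 0, "rx": 0, "ry": 0, "rz": 0.303, "gripper": -1}, {"tx": 0, "ty": 0, "tz": 0, "rx": 0, "ry": 0, "rz": 0.303, "gripper": -1}, {"tx": 0, "ty": 0, "tz": 0, "rx": 0, "ry": 0, "rz": 0.303, "gripper": -1}, {"tx": 0, "ty": 0, "tz": 0, "rx": 0, "ry": 0, "rz": 0.303, "gripper": -1}, {"tx": 0, "ty": 0, "tz": 0, "rx": 0, "ry": 0, "rz": 0.303, "gripper": -1}, {"tx": 0, "ty": 0, "tz": 0, "rx": 0, "ry": 0, "rz": 0.303, "gripper": -1}, {"tx": 0, "ty": 0, "tz": 0, "rx": 0, "ry": 0, "rz": 0.303, "gripper": -1}, {"tx": 0, "ty": 0.11, "tz": 0, "rx": 0, "ry": 0, "rz": 0, "gripper": -1}, {"tx": 0, "ty": 0.11, "tz": 0, "rx": 0, "ry": 0, "rz": 0, "gripper": -1}, {"tx": 0, "ty": 0.11, "tz": 0, "rx": 0, "ry": 0, "rz": 0, "gripper": -1}, {"tx": 0, "ty": 0.11, "tz": 0, "rx": 0, "ry": 0, "rz": 0, "gripper": -1}])

```text
time_s: 1.8
ee_pos: [402.4, 541.7, 213.9]
ee_rot: [-180.0, -0.0, 89.0]
force: [-0.8, -0.2, 0.2]
gripper_width: 91.3
gripper_force: 0.0
```

>>> send_rows(motion=[{"tx": -0.11, "ty": 0.01, "tz": 0, "rx": 0, "ry": 0, "rz": 0, "gripper": -1}, {"tx": -0.11, "ty": 0.01, "tz": 0, "rx": 0, "ry": 0, "rz": 0, "gripper": -1}, {"tx": -0.11, "ty": 0.01, "tz": 0, "rx": 0, "ry": 0, "rz": 0, "gripper": -1}, {"tx": -0.11, "ty": 0.01, "tz": 0, "rx": 0, "ry": 0, "rz": 0, "gripper": -1}, {"tx": -0.11, "ty": 0.01, "tz": 0, "rx": 0, "ry": 0, "rz": 0, "gripper": -1}, {"tx": -0.11, "ty": 0.01, "tz": 0, "rx": 0, "ry": 0, "rz": 0, "gripper": -1}, {"tx": -0.11, "ty": 0.01, "tz": 0, "rx": 0, "ry": 0, "rz": 0, "gripper": -1}, {"tx": -0.11, "ty": 0.01, "tz": 0, "rx": 0, "ry": 0, "rz": 0, "gripper": -1}, {"tx": -0.11, "ty": 0.01, "tz": 0, "rx": 0, "ry": 0, "rz": 0, "gripper": -1}, {"tx": -0.11, "ty": 0.01, "tz": 0, "rx": 0, "ry": 0, "rz": 0, "gripper": -1}, {"tx": -0.11, "ty": 0.01, "tz": 0, "rx": 0, "ry": 0, "rz": 0, "gripper": -1}, {"tx": -0.11, "ty": 0.01, "tz": 0, "rx": 0, "ry": 0, "rz": 0, "gripper": -1}])

```text
time_s: 3.3
ee_pos: [448.6, -120.9, 214.1]
ee_rot: [180.0, -0.0, 88.9]
force: [0.6, 1.0, -1.2]
gripper_width: 91.4
gripper_force: 0.0
```

>>> send_rows(motion=[{"tx": -0.079, "ty": 0.008, "tz": 0, "rx": 0, "ry": 0, "rz": 0, "gripper": -1}, {"tx": -0.079, "ty": 0.008, "tz": 0, "rx": 0, "ry": 0, "rz": 0, "gripper": -1}, {"tx": -0.079, "ty": 0.008, "tz": 0, "rx": 0, "ry": 0, "rz": 0, "gripper": -1}, {"tx": 0, "ty": 0, "tz": 0.1, "rx": 0, "ry": 0, "rz": 0, "gripper": -1}, {"tx": 0, "ty": 0, "tz": 0.1, "rx": 0, "ry": 0, "rz": 0, "gripper": -1}, {"tx": 0, "ty": 0, "tz": 0, "rx": 0, "ry": 0, "rz": 0, "gripper": -1}, {"tx": 0, "ty": 0, "tz": 0, "rx": 0, "ry": 0, "rz": 0, "gripper": -1}, {"tx": 0, "ty": 0, "tz": 0, "rx": 0, "ry": 0, "rz": 0, "gripper": -1}])

```text
time_s: 4.3
ee_pos: [460.1, -238.5, 116.2]
ee_rot: [179.8, 0.1, 89.0]
force: [0.4, 0.8, 0.5]
gripper_width: 91.3
gripper_force: 0.0
```

>>> send_rows(motion=[{"tx": 0, "ty": -0.002, "tz": 0.05, "rx": 0, "ry": 0, "rz": 0, "gripper": -1}, {"tx": -0.001, "ty": 0, "tz": 0.05, "rx": 0, "ry": 0, "rz": 0, "gripper": -1}, {"tx": 0, "ty": 0, "tz": 0.05, "rx": 0, "ry": 0, "rz": 0, "gripper": -1}, {"tx": 0, "ty": 0, "tz": 0.018, "rx": 0, "ry": 0, "rz": 0, "gripper": -1}, {"tx": 0, "ty": 0, "tz": 0, "rx": 0, "ry": 0, "rz": 0, "gripper": -1}, {"tx": 0, "ty": 0, "tz": 0, "rx": 0, "ry": 0, "rz": 0, "gripper": 1}, {"tx": 0, "ty": 0, "tz": 0, "rx": 0, "ry": 0, "rz": 0, "gripper": 1}, {"tx": 0, "ty": 0, "tz": 0, "rx": 0, "ry": 0, "rz": 0, "gripper": 1}, {"tx": 0, "ty": 0, "tz": 0, "rx": 0, "ry": 0, "rz": 0, "gripper": 1}, {"tx": 0, "ty": 0, "tz": 0, "rx": 0, "ry": 0, "rz": 0, "gripper": 1}, {"tx": 0, "ty": 0, "tz": 0, "rx": 0, "ry": 0, "rz": 0, "gripper": 1}, {"tx": 0, "ty": 0, "tz": 0, "rx": 0, "ry": 0, "rz": 0, "gripper": 1}], grip_force=45)

```text
time_s: 5.8
ee_pos: [460.1, -238.6, 30.6]
ee_rot: [179.7, 0.0, 88.9]
force: [10.1, 3.3, 3.1]
gripper_width: 24.1
gripper_force: 4.4
```

>>> send_rows(motion=[{"tx": 0, "ty": 0, "tz": 0, "rx": 0, "ry": 0, "rz": 0, "gripper": 1}, {"tx": 0, "ty": 0, "tz": 0, "rx": 0, "ry": 0, "rz": 0, "gripper": 1}, {"tx": 0, "ty": 0, "tz": -0.04, "rx": 0, "ry": 0, "rz": 0, "gripper": 1}, {"tx": 0, "ty": 0, "tz": -0.1, "rx": 0, "ry": 0, "rz": 0, "gripper": 1}, {"tx": 0, "ty": 0, "tz": -0.1, "rx": 0, "ry": 0, "rz": 0, "gripper": 1}, {"tx": 0, "ty": 0, "tz": -0.1, "rx": 0, "ry": 0, "rz": 0, "gripper": 1}, {"tx": 0, "ty": 0, "tz": 0, "rx": 0, "ry": 0, "rz": 0, "gripper": 1}, {"tx": 0, "ty": 0, "tz": 0, "rx": 0, "ry": 0, "rz": 0, "gripper": 1}])

```text
time_s: 6.8
ee_pos: [456.7, -237.9, 198.8]
ee_rot: [-179.9, -0.1, 89.0]
force: [-0.5, 1.0, -1.6]
gripper_width: 23.6
gripper_force: 45.0
```

```bash
python3 -c "
from h import *
T=grab('top','pics/top1.png');S=grab('side','pics/side1.png')
st=env.state();p=st['ee_pos'];print(p,st['ee_rot'],st['force'],st['gripper_force'])
t=cv2.imread('pics/top1.png');s=cv2.imread('pics/side1.png')
def cr(im,c,P):
    q=proj(c,P).astype(int);x,y=np.clip(q-[50,45],0,[540,390]);print(x,y);return cv2.resize(im[y:y+90,x:x+100],(400,360),interpolation=cv2.INTER_CUBIC)
P=p+[0,0,18.8]
cv2.imwrite('pics/grasp.png',cv2.convertScaleAbs(np.hstack([cr(t,T,P),cr(s,S,P)]),alpha=1.4))"
```

```text
[ 456.38882757 -237.71954091  197.94061559] [-1.79788159e+02 -1.13625816e-01  8.89586209e+01] [ 0.43096906  1.34476866 -1.1547224 ] 44.99959409236908
390 212
263 239
```

View pics/grasp.png

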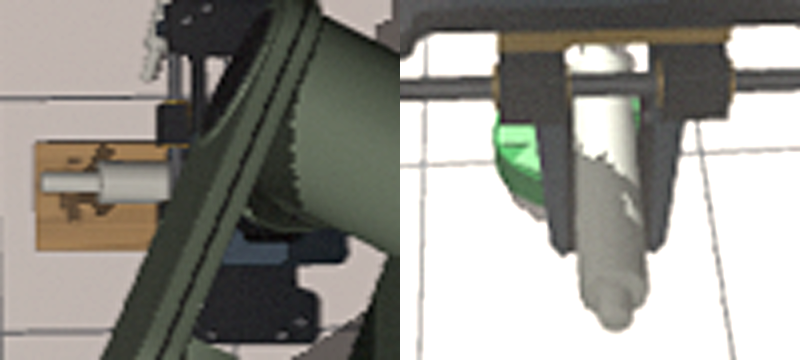

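Roller held level (width 23.6, 45 N). In the top view the pin tip is at (400,257.5), in the side view the stub tip is at (316.7,317.7). Turning and tilting the tool now, then planning.

>>> send_rows(motion=[{"tx": 0, "ty": 0, "tz": 0, "rx": 0, "ry": 0, "rz": 0.274, "gripper": 1}, {"tx": 0, "ty": 0, "tz": 0, "rx": 0, "ry": 0, "rz": 0.274, "gripper": 1}, {"tx": 0, "ty": 0, "tz": 0, "rx": 0, "ry": -0.25, "rz": 0, "gripper": 1}, {"tx": 0, "ty": 0, "tz": 0, "rx": 0, "ry": -0.25, "rz": 0, "gripper": 1}, {"tx": 0, "ty": 0, "tz": 0, "rx": 0, "ry": 0, "rz": 0, "gripper": 1}, {"tx": 0, "ty": 0, "tz": 0, "rx": 0, "ry": 0, "rz": 0, "gripper": 1}])

```text
time_s: 7.65
ee_pos: [457.2, -238.2, 199.0]
ee_rot: [-179.9, 14.9, 72.6]
force: [-0.3, -0.3, -0.6]
gripper_width: 23.1
gripper_force: 45.0
```

```bash
cat > plan.py <<'E'
from h import *
from scipy.spatial.transform import Rotation as Ro
d=np.array([.3003,.9539,0]);n=np.array([.9539,-.3003,0]);Z=np.array([0,0,1.])
c0=np.array([484.1,220.9,0])+1*n; s=0.; o=-12.5
def cur():
    st=env.state();return np.array(st['ee_pos']),Ro.from_euler('xyz',st['ee_rot'],degrees=True).as_matrix(),st
def tcp(u,z,th,c,x=0):
    "TCP for pin tip at (u from bracket middle, z), tilt th deg (stub up), pin in by c"
    th=np.radians(th);ax=d*np.cos(th)-Z*np.sin(th);tz=-Z*np.cos(th)-d*np.sin(th)
    return c0+n*x+d*(u+o)+Z*z-(88-c+s)*ax+18.8*tz
def tip(): # free-pin tip in holder coords
    p,R,st=cur();q=p-18.8*R[:,2]+(88+s)*R[:,0]-c0
    return np.array([q@n,q@d-o,q[2]])
def status():
    p,R,st=cur();F=np.array(st['force']);print('free tip x,u,z',tip().round(1),'tilt',np.degrees(np.arcsin(-R[2,0])).round(2),'yaw',np.degrees(np.arctan2(R[1,0],R[0,0])).round(2),'F n,d,z',np.round([F@n,F@d,F[2]],1),'w',round(st['gripper_width'],1),'gf',round(st['gripper_force'],1),'t',st['time_s'])
def to(P):
    p,R,st=cur();return (R.T@(P-p)/500).round(4)
E
python3 -c "
from plan import *
T=grab('top');S=grab('side')
print('pin tip at z',onz(T,(400,257.5),217).round(1),'stub',onz(S,(316.7,317.7),217).round(1))
status();print('hover',to(tcp(58,160,15,0)),'W0',tcp(58,84,15,0),tcp(58,160,15,0))
"
```

```text
pin tip at z [ 457.2 -148.5  217. ] stub [ 456.1 -299.4  217. ]
free tip x,u,z [ 111.6 -344.3  195.1] tilt 14.94 yaw 72.45 F n,d,z [ 0.2 -0.9 -1.2] w 23.5 gf 45.0 t 7.75
hover [ 0.7952 -0.224  -0.1396] W0 [471.73040859 178.27776042  88.61667043] [471.73040859 178.27776042 164.61667043]
```

>>> send_rows(motion=[{"tx": 0.0994, "ty": -0.028, "tz": -0.0175, "rx": 0, "ry": 0, "rz": 0, "gripper": 1}, {"tx": 0.0994, "ty": -0.028, "tz": -0.0175, "rx": 0, "ry": 0, "rz": 0, "gripper": 1}, {"tx": 0.0994, "ty": -0.028, "tz": -0.0175, "rx": 0, "ry": 0, "rz": 0, "gripper": 1}, {"tx": 0.0994, "ty": -0.028, "tz": -0.0175, "rx": 0, "ry": 0, "rz": 0, "gripper": 1}, {"tx": 0.0994, "ty": -0.028, "tz": -0.0175, "rx": 0, "ry": 0, "rz": 0, "gripper": 1}, {"tx": 0.0994, "ty": -0.028, "tz": -0.0175, "rx": 0, "ry": 0, "rz": 0, "gripper": 1}, {"tx": 0.0994, "ty": -0.028, "tz": -0.0175, "rx": 0, "ry": 0, "rz": 0, "gripper": 1}, {"tx": 0.0994, "ty": -0.028, "tz": -0.0175, "rx": 0, "ry": 0, "rz": 0, "gripper": 1}, {"tx": 0, "ty": 0, "tz": 0, "rx": 0, "ry": 0, "rz": 0, "gripper": 1}, {"tx": 0, "ty": 0, "tz": 0, "rx": 0, "ry": 0, "rz": 0, "gripper": 1}, {"tx": 0, "ty": 0, "tz": 0, "rx": 0, "ry": 0, "rz": 0, "gripper": 1}])

```text
time_s: 9.12
ee_pos: [471.6, 177.5, 164.9]
ee_rot: [180.0, 15.0, 72.4]
force: [0.2, -0.4, -1.7]
gripper_width: 23.1
gripper_force: 45.0
```

```bash
sed -i 's/s=0\./s=1./' plan.py; python3 -c "
from plan import *
status();print('W0',to(tcp(58,84,15,0)))
T=grab('top','pics/top2.png');S=grab('side','pics/side2.png')
a=[cv2.resize(cv2.imread('pics/%s2.png'%k)[y:y+100,x:x+100],(400,400),interpolation=cv2.INTER_CUBIC) for k,x,y in(('top',195,205),('side',262,120))]
cv2.imwrite('pics/hov.png',cv2.convertScaleAbs(np.hstack(a),alpha=1.4))
"
```

```text
free tip x,u,z [  0.4  58.2 160. ] tilt 15.0 yaw 72.4 F n,d,z [ 0.3 -0.3 -1.7] w 23.1 gf 45.0 t 9.125
W0 [ 0.039  -0.0003  0.1469]
```

View pics/hov.png

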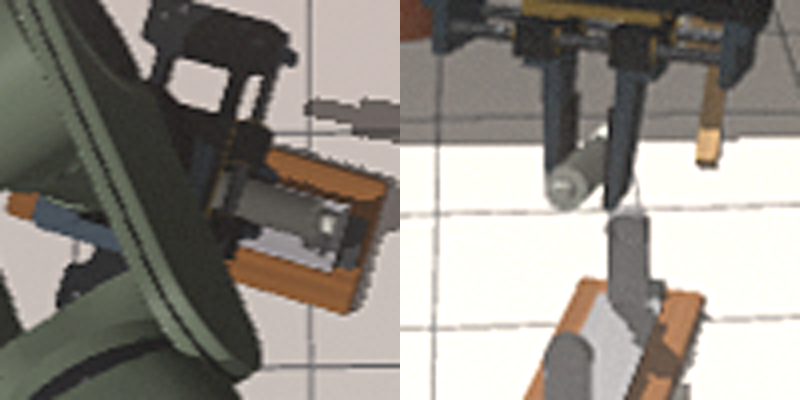

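Both ends are visible at hover: stub tip at top (276.7,260.5) and side (304.5,167). Triangulating it as a check of the slip.

```bash
python3 -c "
from plan import *
T=grab('top');S=grab('side')
X=tri(T,(276.75,260.5),S,(304.5,167));p,R,st=cur()
pr=p-18.8*R[:,2]+(s-68)*R[:,0];e=X-pr
print(X.round(1),pr.round(1),'err n,d,z',(e@n).round(1),(e@d).round(1),e[2].round(1),'reproj',(proj(T,pr)).round(1),proj(S,pr).round(1))
"
```

```text
[458.2 125.7 202.3] [453.5 121.  200.4] err n,d,z 3.0 5.9 1.9 reproj [278.9 261.2] [300.9 169.1]
```

>>> send_rows(motion=[{"tx": 0.0117, "ty": 0, "tz": 0.049, "rx": 0, "ry": 0, "rz": 0, "gripper": 1}, {"tx": 0.0117, "ty": 0, "tz": 0.049, "rx": 0, "ry": 0, "rz": 0, "gripper": 1}, {"tx": 0.006, "ty": 0, "tz": 0.025, "rx": 0, "ry": 0, "rz": 0, "gripper": 1}, {"tx": 0.0056, "ty": 0, "tz": 0.0239, "rx": 0, "ry": 0, "rz": 0, "gripper": 1}, {"tx": 0, "ty": 0, "tz": 0, "rx": 0, "ry": 0, "rz": 0, "gripper": 1}, {"tx": 0, "ty": 0, "tz": 0, "rx": 0, "ry": 0, "rz": 0, "gripper": 1}])

```text
time_s: 10.07
ee_pos: [471.4, 177.2, 89.7]
ee_rot: [179.9, 14.9, 72.5]
force: [-0.0, -0.7, -1.2]
gripper_width: 23.3
gripper_force: 45.0
```

```bash
sed -i 's/s=1\./s=3./' plan.py; python3 -c "
from plan import *
status();print('u70',to(tcp(70,84,15,0)))
T=grab('top','pics/top3.png');S=grab('side','pics/side3.png')
a=[cv2.resize(cv2.imread('pics/%s3.png'%k)[y:y+80,x:x+80],(400,400),interpolation=cv2.INTER_CUBIC) for k,x,y in(('top',205,215),('side',275,155))]
cv2.imwrite('pics/w0.png',cv2.convertScaleAbs(np.hstack(a),alpha=1.4))
"
```

```text
free tip x,u,z [ 0.  59.7 84.4] tilt 14.95 yaw 72.51 F n,d,z [ 0.2 -0.7 -1.2] w 23.3 gf 45.0 t 10.075
u70 [ 0.02   -0.     -0.0046]
```

View pics/w0.png

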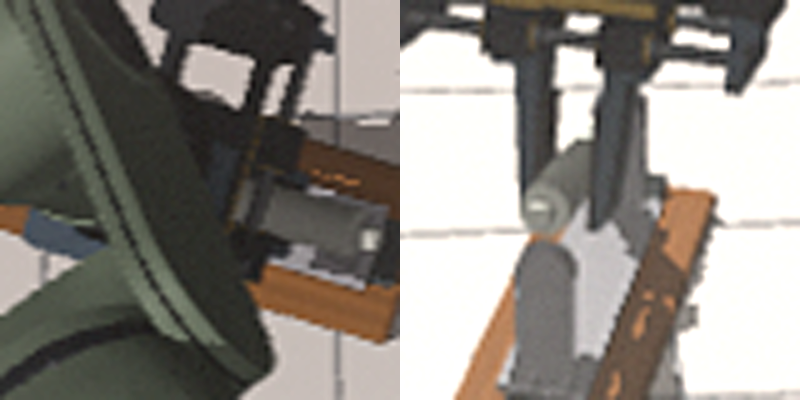

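The stub is directly above the near arm (543,208 vs arm 546,240), and the lateral alignment looks good. Feeling forward for the floor.

>>> send_rows(motion=[{"tx": 0.005, "ty": 0, "tz": -0.0012, "rx": 0, "ry": 0, "rz": 0, "gripper": 1}, {"tx": 0.005, "ty": 0, "tz": -0.0012, "rx": 0, "ry": 0, "rz": 0, "gripper": 1}, {"tx": 0.005, "ty": 0, "tz": -0.0012, "rx": 0, "ry": 0, "rz": 0, "gripper": 1}, {"tx": 0.005, "ty": 0, "tz": -0.0012, "rx": 0, "ry": 0, "rz": 0, "gripper": 1}, {"tx": 0, "ty": 0, "tz": 0, "rx": 0, "ry": 0, "rz": 0, "gripper": 1}, {"tx": 0, "ty": 0, "tz": 0, "rx": 0, "ry": 0, "rz": 0, "gripper": 1}])

```text
time_s: 10.92
ee_pos: [473.9, 186.7, 88.9]
ee_rot: [-180.0, 15.0, 72.5]
force: [-0.4, -0.5, -1.2]
gripper_width: 23.1
gripper_force: 45.0
```

```bash
python3 -c "
from plan import *
status()"
```

```text
free tip x,u,z [-0.4 69.6 83.5] tilt 15.01 yaw 72.52 F n,d,z [-0.3 -0.6 -1.2] w 23.1 gf 45.0 t 10.925
```

>>> send_rows(motion=[{"tx": 0.0039, "ty": 0, "tz": -0.001, "rx": 0, "ry": 0, "rz": 0, "gripper": 1}, {"tx": 0, "ty": 0, "tz": 0, "rx": 0, "ry": 0, "rz": 0, "gripper": 1}, {"tx": 0, "ty": 0, "tz": 0, "rx": 0, "ry": 0, "rz": 0, "gripper": 1}])

```text
time_s: 11.3
ee_pos: [474.6, 188.7, 88.9]
ee_rot: [-180.0, 15.0, 72.5]
force: [0.6, 0.1, -0.6]
gripper_width: 22.8
gripper_force: 45.0
```

>>> send_rows(motion=[{"tx": 0.0039, "ty": 0, "tz": -0.001, "rx": 0, "ry": 0, "rz": 0, "gripper": 1}, {"tx": 0, "ty": 0, "tz": 0, "rx": 0, "ry": 0, "rz": 0, "gripper": 1}, {"tx": 0, "ty": 0, "tz": 0, "rx": 0, "ry": 0, "rz": 0, "gripper": 1}])

```text
time_s: 11.68
ee_pos: [475.2, 190.6, 88.9]
ee_rot: [180.0, 15.0, 72.5]
force: [-0.2, 0.9, -1.5]
gripper_width: 23.2
gripper_force: 45.0
```

```bash
python3 -c "
from plan import *
status()"
```

```text
free tip x,u,z [-0.4 73.7 83.5] tilt 15.0 yaw 72.52 F n,d,z [-0.4  0.8 -1.5] w 23.2 gf 45.0 t 11.675
```

No contact yet; continuing in 2 mm steps.

>>> send_rows(motion=[{"tx": 0.0039, "ty": 0, "tz": -0.001, "rx": 0, "ry": 0, "rz": 0, "gripper": 1}, {"tx": 0, "ty": 0, "tz": 0, "rx": 0, "ry": 0, "rz": 0, "gripper": 1}, {"tx": 0, "ty": 0, "tz": 0, "rx": 0, "ry": 0, "rz": 0, "gripper": 1}])

```text
time_s: 12.05
ee_pos: [475.8, 192.5, 88.8]
ee_rot: [180.0, 15.0, 72.5]
force: [-0.0, -0.3, -1.1]
gripper_width: 23.1
gripper_force: 45.0
```

>>> send_rows(motion=[{"tx": 0.0039, "ty": 0, "tz": -0.001, "rx": 0, "ry": 0, "rz": 0, "gripper": 1}, {"tx": 0, "ty": 0, "tz": 0, "rx": 0, "ry": 0, "rz": 0, "gripper": 1}, {"tx": 0, "ty": 0, "tz": 0, "rx": 0, "ry": 0, "rz": 0, "gripper": 1}])

```text
time_s: 12.42
ee_pos: [476.1, 193.7, 88.8]
ee_rot: [-180.0, 15.1, 72.5]
force: [-0.4, -4.0, 0.1]
gripper_width: 23.3
gripper_force: 45.0
```

```bash
python3 -c "
from plan import *
status()"
```

```text
free tip x,u,z [-0.5 76.9 83.3] tilt 15.08 yaw 72.52 F n,d,z [ 0.9 -3.9  0.1] w 23.3 gf 45.0 t 12.425
```

Floor felt at about 4 N preload (consistent with slip ≈ 0). Compressing along the roller's axis.

>>> send_rows(motion=[{"tx": 0.004, "ty": 0, "tz": 0, "rx": 0, "ry": 0, "rz": 0, "gripper": 1}, {"tx": 0.004, "ty": 0, "tz": 0, "rx": 0, "ry": 0, "rz": 0, "gripper": 1}, {"tx": 0.004, "ty": 0, "tz": 0, "rx": 0, "ry": 0, "rz": 0, "gripper": 1}, {"tx": 0.004, "ty": 0, "tz": 0, "rx": 0, "ry": 0, "rz": 0, "gripper": 1}, {"tx": 0, "ty": 0, "tz": 0, "rx": 0, "ry": 0, "rz": 0, "gripper": 1}, {"tx": 0, "ty": 0, "tz": 0, "rx": 0, "ry": 0, "rz": 0, "gripper": 1}])

```text
time_s: 13.18
ee_pos: [478.2, 200.6, 86.8]
ee_rot: [-180.0, 15.2, 72.5]
force: [-0.9, -6.5, 1.2]
gripper_width: 23.1
gripper_force: 45.0
```

```bash
sed -i 's/s=3\./s=-.4/' plan.py; python3 -c "
from plan import *
status()"
```

```text
free tip x,u,z [-0.6 80.9 82. ] tilt 15.17 yaw 72.53 F n,d,z [ 1.1 -6.5  1.2] w 23.1 gf 45.0 t 13.175
```

>>> send_rows(motion=[{"tx": 0.004, "ty": 0, "tz": 0, "rx": 0, "ry": 0, "rz": 0, "gripper": 1}, {"tx": 0.004, "ty": 0, "tz": 0, "rx": 0, "ry": 0, "rz": 0, "gripper": 1}, {"tx": 0.004, "ty": 0, "tz": 0, "rx": 0, "ry": 0, "rz": 0, "gripper": 1}, {"tx": 0.004, "ty": 0, "tz": 0, "rx": 0, "ry": 0, "rz": 0, "gripper": 1}, {"tx": 0.003, "ty": 0, "tz": 0, "rx": 0, "ry": 0, "rz": 0, "gripper": 1}, {"tx": 0, "ty": 0, "tz": 0, "rx": 0, "ry": 0, "rz": 0, "gripper": 1}, {"tx": 0, "ty": 0, "tz": 0, "rx": 0, "ry": 0, "rz": 0, "gripper": 1}])

```text
time_s: 14.05
ee_pos: [480.5, 208.2, 84.6]
ee_rot: [-179.9, 15.3, 72.5]
force: [-2.5, -8.8, 2.4]
gripper_width: 23.5
gripper_force: 45.0
```

```bash
python3 -c "
from plan import *
status()
p,R,st=cur();print('need to c17',to(tcp(73.5,84,15,17)))
# pivot rows: tilt 15->0 in 8 rows, tip u 73.5->75, z 84->85
def Rt(th):
    th=np.radians(th);x=d*np.cos(th)-Z*np.sin(th);z=-Z*np.cos(th)-d*np.sin(th);return np.c_[x,np.cross(z,x),z]
ths=np.linspace(15,0,9);us=75-6*np.sin(np.radians(ths));zs=84+ (15-ths)/15
P=[tcp(u,z,t,17) for u,z,t in zip(us,zs,ths)]
for i in range(8): print((Rt(ths[i]).T@(P[i+1]-P[i])/500).round(4))
"
```

```text
free tip x,u,z [-0.6 88.8 79.6] tilt 15.31 yaw 72.54 F n,d,z [ 0.3 -9.1  2.4] w 23.5 gf 45.0 t 14.05
need to c17 [0.0024 0.0012 0.0003]
[0.0016 0.     0.0043]
[0.0016 0.     0.0043]
[ 0.0016 -0.      0.0043]
[0.0016 0.     0.0043]
[0.0017 0.     0.0043]
[ 0.0017 -0.      0.0043]
[0.0017 0.     0.0043]
[ 0.0017 -0.      0.0043]
```

>>> send_rows(motion=[{"tx": 0.0024, "ty": 0.0006, "tz": 0, "rx": 0, "ry": 0, "rz": 0, "gripper": 1}, {"tx": 0.0016, "ty": 0, "tz": 0.0043, "rx": 0, "ry": 0.0625, "rz": 0, "gripper": 1}, {"tx": 0.0016, "ty": 0, "tz": 0.0043, "rx": 0, "ry": 0.0625, "rz": 0, "gripper": 1}, {"tx": 0.0016, "ty": 0, "tz": 0.0043, "rx": 0, "ry": 0.0625, "rz": 0, "gripper": 1}, {"tx": 0.0016, "ty": 0, "tz": 0.0043, "rx": 0, "ry": 0.0625, "rz": 0, "gripper": 1}, {"tx": 0, "ty": 0, "tz": 0, "rx": 0, "ry": 0, "rz": 0, "gripper": 1}, {"tx": 0, "ty": 0, "tz": 0, "rx": 0, "ry": 0, "rz": 0, "gripper": 1}])

```text
time_s: 14.92
ee_pos: [481.1, 210.1, 74.6]
ee_rot: [-179.9, 7.8, 72.5]
force: [-2.7, -11.5, 1.0]
gripper_width: 23.0
gripper_force: 45.0
```

```bash
python3 -c "
from plan import *
status()
p,R,st=cur();th=7.5;print('err to plan',to(tcp(75-6*np.sin(np.radians(th)),84.5,th,17))*500)
for x in (-68,0): print((p-18.8*R[:,2]+(s+x)*R[:,0]-c0)@np.c_[n,d,Z]-[0,o,0])
"
```

```text
free tip x,u,z [-0.7 90.7 81.3] tilt 7.85 yaw 72.55 F n,d,z [  0.9 -11.7   1. ] w 23.0 gf 45.0 t 14.925
err to plan [ 0.4   0.65 -0.55]
[ -0.60474571 -63.89613371 102.55388155]
[-0.63259294  3.47097795 93.27221539]
```

>>> send_rows(motion=[{"tx": 0.0019, "ty": 0.0005, "tz": 0.0041, "rx": 0, "ry": 0.0632, "rz": 0, "gripper": 1}, {"tx": 0.0017, "ty": 0, "tz": 0.0041, "rx": 0, "ry": 0.0632, "rz": 0, "gripper": 1}, {"tx": 0.0017, "ty": 0, "tz": 0.0041, "rx": 0, "ry": 0.0632, "rz": 0, "gripper": 1}, {"tx": 0.0017, "ty": 0, "tz": 0.0041, "rx": 0, "ry": 0.0632, "rz": 0, "gripper": 1}, {"tx": 0, "ty": 0, "tz": 0, "rx": 0, "ry": 0, "rz": 0, "gripper": 1}, {"tx": 0, "ty": 0, "tz": 0, "rx": 0, "ry": 0, "rz": 0, "gripper": 1}])

```text
time_s: 15.68
ee_pos: [481.8, 212.6, 65.3]
ee_rot: [-179.8, 0.3, 72.6]
force: [-1.3, -10.7, -2.9]
gripper_width: 22.6
gripper_force: 45.0
```

```bash
python3 -c "
from plan import *
status()
p,R,st=cur();print('err to plan',to(tcp(75,84,0,17))*500)
for x in (-68,0): print((p-18.8*R[:,2]+(s+x)*R[:,0]-c0)@np.c_[n,d,Z]-[0,o,0])
grab('top','pics/top4.png');S=grab('side','pics/side4.png')
a=[cv2.resize(cv2.imread('pics/%s4.png'%k)[y:y+70,x:x+70],(400,400),interpolation=cv2.INTER_CUBIC) for k,x,y in(('top',220,215),('side',280,170))]
cv2.imwrite('pics/lev.png',cv2.convertScaleAbs(np.hstack(a),alpha=1.4))
"
```

```text
free tip x,u,z [-0.7 91.6 83.7] tilt 0.28 yaw 72.56 F n,d,z [  2.  -10.6  -2.9] w 22.6 gf 45.0 t 15.675
err to plan [0.45 0.75 0.15]
[ -0.63082371 -64.37915802  84.47236249]
[-0.6777396   3.62360107 84.14152804]
```

View pics/lev.png

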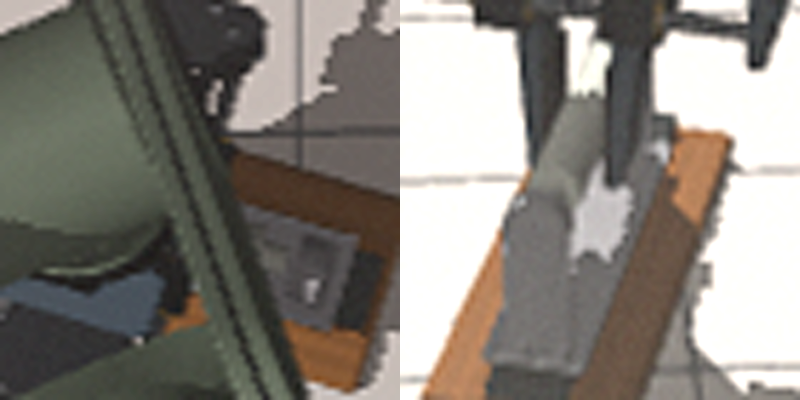

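The roller is level between the arms, its stub end just inside the near arm (side ~(540,195)). Letting it spring out towards the near cup.

>>> send_rows(motion=[{"tx": -0.004, "ty": 0.0006, "tz": 0, "rx": 0, "ry": 0, "rz": 0, "gripper": 1}, {"tx": -0.004, "ty": 0, "tz": 0, "rx": 0, "ry": 0, "rz": 0, "gripper": 1}, {"tx": -0.004, "ty": 0, "tz": 0, "rx": 0, "ry": 0, "rz": 0, "gripper": 1}, {"tx": 0, "ty": 0, "tz": 0, "rx": 0, "ry": 0, "rz": 0, "gripper": 1}, {"tx": 0, "ty": 0, "tz": 0, "rx": 0, "ry": 0, "rz": 0, "gripper": 1}])

```text
time_s: 16.4
ee_pos: [480.4, 207.6, 65.4]
ee_rot: [-179.8, 0.2, 72.6]
force: [-1.0, -8.8, -2.3]
gripper_width: 23.1
gripper_force: 45.0
```

```bash
python3 -c "
from plan import *
status()"
```

```text
free tip x,u,z [-0.6 86.4 83.9] tilt 0.21 yaw 72.57 F n,d,z [ 1.7 -8.7 -2.3] w 23.1 gf 45.0 t 16.4
```

>>> send_rows(motion=[{"tx": -0.004, "ty": 0, "tz": 0, "rx": 0, "ry": 0, "rz": 0, "gripper": 1}, {"tx": -0.004, "ty": 0, "tz": 0, "rx": 0, "ry": 0, "rz": 0, "gripper": 1}, {"tx": 0, "ty": 0, "tz": 0, "rx": 0, "ry": 0, "rz": 0, "gripper": 1}, {"tx": 0, "ty": 0, "tz": 0, "rx": 0, "ry": 0, "rz": 0, "gripper": 1}])

```text
time_s: 16.9
ee_pos: [479.4, 204.3, 65.4]
ee_rot: [-179.9, 0.2, 72.6]
force: [-1.1, -6.7, -3.6]
gripper_width: 23.2
gripper_force: 45.0
```

```bash
python3 -c "
from plan import *
status()"
```

```text
free tip x,u,z [-0.5 82.9 84. ] tilt 0.16 yaw 72.56 F n,d,z [ 0.9 -6.7 -3.6] w 23.2 gf 45.0 t 16.9
```

>>> send_rows(motion=[{"tx": -0.003, "ty": 0, "tz": 0, "rx": 0, "ry": 0, "rz": 0, "gripper": 1}, {"tx": 0, "ty": 0, "tz": 0, "rx": 0, "ry": 0, "rz": 0, "gripper": 1}, {"tx": 0, "ty": 0, "tz": 0, "rx": 0, "ry": 0, "rz": 0, "gripper": 1}])

```text
time_s: 17.27
ee_pos: [479.0, 203.0, 65.5]
ee_rot: [-179.9, 0.1, 72.6]
force: [-1.9, -7.1, -3.2]
gripper_width: 23.0
gripper_force: 45.0
```

```bash
python3 -c "
from plan import *
status()"
```

```text
free tip x,u,z [-0.5 81.6 84. ] tilt 0.14 yaw 72.56 F n,d,z [ 0.3 -7.4 -3.2] w 23.0 gf 45.0 t 17.275
```

>>> send_rows(motion=[{"tx": -0.002, "ty": 0, "tz": 0.002, "rx": 0, "ry": 0, "rz": 0, "gripper": 1}, {"tx": 0, "ty": 0, "tz": 0.002, "rx": 0, "ry": 0, "rz": 0, "gripper": 1}, {"tx": 0, "ty": 0, "tz": 0.001, "rx": 0, "ry": 0, "rz": 0, "gripper": 1}, {"tx": 0, "ty": 0, "tz": 0, "rx": 0, "ry": 0, "rz": 0, "gripper": 1}, {"tx": 0, "ty": 0, "tz": 0, "rx": 0, "ry": 0, "rz": 0, "gripper": 1}])

```text
time_s: 17.9
ee_pos: [479.2, 202.7, 63.8]
ee_rot: [-179.9, 0.0, 72.6]
force: [-2.3, -6.1, 0.4]
gripper_width: 23.2
gripper_force: 45.0
```

```bash
python3 -c "
from plan import *
status()"
```

```text
free tip x,u,z [-0.2 81.3 82.6] tilt 0.03 yaw 72.56 F n,d,z [-0.4 -6.5  0.4] w 23.2 gf 45.0 t 17.9
```

>>> send_rows(motion=[{"tx": 0, "ty": 0, "tz": 0, "rx": 0, "ry": 0, "rz": 0, "gripper": 1}, {"tx": 0, "ty": 0, "tz": 0, "rx": 0, "ry": 0, "rz": 0, "gripper": 1}, {"tx": 0, "ty": 0, "tz": 0, "rx": 0, "ry": 0, "rz": 0, "gripper": 1}, {"tx": 0, "ty": 0, "tz": 0, "rx": 0, "ry": 0, "rz": 0, "gripper": 1}], grip_force=5)

```text
time_s: 18.4
ee_pos: [479.1, 202.6, 63.5]
ee_rot: [-179.9, 0.0, 72.6]
force: [-2.4, -6.8, -0.1]
gripper_width: 24.1
gripper_force: 5.0
```

>>> send_rows(motion=[{"tx": 0, "ty": 0, "tz": 0, "rx": 0, "ry": 0, "rz": 0, "gripper": -0.3}, {"tx": 0, "ty": 0, "tz": 0, "rx": 0, "ry": 0, "rz": 0, "gripper": -0.3}, {"tx": 0, "ty": 0, "tz": 0, "rx": 0, "ry": 0, "rz": 0, "gripper": -0.3}, {"tx": 0, "ty": 0, "tz": 0, "rx": 0, "ry": 0, "rz": 0, "gripper": -0.3}, {"tx": 0, "ty": 0, "tz": 0, "rx": 0, "ry": 0, "rz": 0, "gripper": -0.3}, {"tx": 0, "ty": 0, "tz": 0, "rx": 0, "ry": 0, "rz": 0, "gripper": -0.3}])

```text
time_s: 19.15
ee_pos: [480.2, 203.4, 64.0]
ee_rot: [180.0, -0.1, 72.5]
force: [-0.2, -0.1, -0.1]
gripper_width: 59.1
gripper_force: 0.0
```

Now retreating upward (slowly at first), then moving aside for a clear view.

>>> send_rows(motion=[{"tx": 0, "ty": 0, "tz": -0.03, "rx": 0, "ry": 0, "rz": 0, "gripper": -0.3}, {"tx": 0, "ty": 0, "tz": -0.06, "rx": 0, "ry": 0, "rz": 0, "gripper": -0.3}, {"tx": 0, "ty": 0, "tz": -0.1, "rx": 0, "ry": 0, "rz": 0, "gripper": -0.3}, {"tx": 0, "ty": 0, "tz": -0.1, "rx": 0, "ry": 0, "rz": 0, "gripper": -0.3}, {"tx": 0.1, "ty": 0, "tz": 0, "rx": 0, "ry": 0, "rz": 0, "gripper": -0.3}, {"tx": 0.1, "ty": 0, "tz": 0, "rx": 0, "ry": 0, "rz": 0, "gripper": -0.3}, {"tx": 0.1, "ty": 0, "tz": 0, "rx": 0, "ry": 0, "rz": 0, "gripper": -0.3}, {"tx": 0.1, "ty": 0, "tz": 0, "rx": 0, "ry": 0, "rz": 0, "gripper": -0.3}, {"tx": 0.1, "ty": 0, "tz": 0, "rx": 0, "ry": 0, "rz": 0, "gripper": -0.3}, {"tx": 0, "ty": 0, "tz": 0, "rx": 0, "ry": 0, "rz": 0, "gripper": -0.3}])

```text
time_s: 20.4
ee_pos: [555.3, 444.7, 208.9]
ee_rot: [-180.0, -0.1, 72.7]
force: [-1.2, -0.3, 0.1]
gripper_width: 59.3
gripper_force: 0.0
```

```bash
python3 -c "
from plan import *
grab('top','pics/top5.png');S=grab('side','pics/side5.png')
a=[cv2.resize(cv2.imread('pics/%s5.png'%k)[y:y+100,x:x+100],(400,400),interpolation=cv2.INTER_CUBIC) for k,x,y in(('top',195,205),('side',265,155))]
cv2.imwrite('pics/fin.png',cv2.convertScaleAbs(np.hstack(a),alpha=1.4))
"
```

```text
(no output)
```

View pics/fin.png

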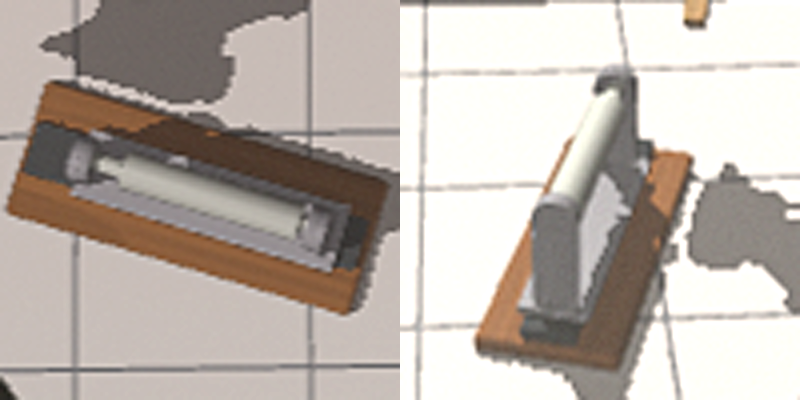

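The roller sits between the cups: the pin enters the far cup at about (95,165) in the top crop, and the stub is in the near cup at about (310,222). The gaps match about 6 mm of compression, so I'm handing in.

```bash
python3 -c "
from workcell import env
print(env.job_done())"
```

```text
the job is handed in; nothing more can be done
None
```

The roller is fitted back in the wooden holder and the job is handed in at about 20 s of the 48 s allowed. The last pictures show both ends seated in the cups, and the measured pin push is about 6 mm. No verdict came back, and I did not re-measure the bystanders.

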